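# Release and push off the filter cover of a bench unit

### The job

On the low filter unit, press the snap tab in front of the square filter cover straight down as far as it goes (it stays down), then push the released cover by its upright rib along the guide rails, until it is completely off its seat and past the tab, lying flat on the open landing at that end of the unit. Use only the fingertips or the outside of the fingers: do not pinch, lift or tip the cover, and leave the other things where they are.

Things in the scene. Friction and masses are not known exactly. Their poses are not given: they have to be found in the camera images.
- unit: Fixed low grey filter unit. Origin on the bench surface; +y is the direction in which the cover is pushed off. Flat deck 50 mm above the origin, x -60 to +130, y -150 to +170 mm. Along x = 0, towards +y: bare deck, 5 mm high back stop (y -107 to -101.5), seat with the cover (y -100 to -20), snap tab (y -18 to +22), bare landing. Small things stand on the strip x above +60.
- landing (a point): Middle of the bare landing on the unit's deck, at unit x = 0, y = +94 mm, z = 50 mm. The landing runs from y +22 to a 6 mm high end rim at y +165 mm. At this point the cover's origin is well off the seat.
- lane (a point): Middle of the cover's seat at deck height (unit x = 0, y = -60, z = 50 mm). Two guide rails beside it, 12 mm high above the deck and 8 mm wide, run at x -50 to -42 and +42 to +50 mm, y -105 to -4 mm. The filter well lies under the cover.
- tab (a joint): Vertical travel of the snap tab, m: 0 = standing up and blocking the cover (top 13 mm above the deck), 0.012 = fully pressed in (top 1 mm above the deck). It is free only beyond about 0.0095. Pressing it takes about 4 N, more when pressed fast; it has no return spring and stays where it is pushed.
- tab_press (a point): Point on the top face of the snap tab (a white block 30 mm (x) by 40 mm (y) in plan), at x = 0, y = +6 mm in the unit's frame, 26 mm beyond the cover's front edge: the place to press. Moves with the tab.
- cover: Loose white filter cover, about 0.14 kg. Origin: centre of its underside, on the deck; axes as the unit's. Plate 80 x 80 mm, top 11 mm and underside 4 mm above the deck, on two 8 mm wide skids along its sides; an upright rib 52 mm wide, 6 mm thick along its rear (-y) edge reaches 29 mm above the deck. Slides freely, about 2 mm clear of each guide rail.
- rib (a point): Middle of the rear (-y) face of the cover's rib, 20 mm above the deck, 40 mm behind the cover's origin: the face to push on, towards the unit's +y.
- cup: Bystander: clear specimen jar with red cap, 36 mm wide, 48 mm tall, on the unit's shelf. Origin: centre of its underside, as for all bystanders.
- vial: Bystander: small amber vial with green cap, 24 mm wide, 42 mm tall, on the unit's shelf.
- spare: Bystander: spare black filter cartridge, 48 x 48 x 13 mm, on the unit's shelf.
- reagent: Bystander: white plastic bottle, 66 mm wide, 130 mm tall, on the bench to the left.
- tipbox: Bystander: pipette tip box with blue lid, 82 x 122 x 52 mm, on the bench to the right.
- beaker: Bystander: glass beaker, 64 mm wide, 75 mm tall, on the bench to the right.
- pen: Bystander: blue marker pen, 140 mm long, 11 mm thick, lying on the bench to the left, near the robot.
There are look-alikes about, which are no part of the job. Of the things like the cover, leave any that is blue; of the rest the smaller one is meant.

How it is judged:
By the outcome, as a careful person would: the job done as asked, in the order asked, and still so for the second after the job is handed in, with the robot touching nothing.
It also fails if it takes over 40 s, if anything falls off the work surface, if the arm or the gripper's body presses on something with over 40 N, if the wrist force passes 120 N, or if a joint passes its speed limit or range.

### The arm

A 6-joint arm with a two-finger parallel gripper is mounted at the origin on the work surface. World frame = base frame: x ahead of the robot, y to its left, z up, the work surface at z = 0. Lengths are in m, angles in rad, forces in N, time in s.
With the tool pointing down it reaches from about 0.325 to 0.85 m from the base axis. Payload 4.4 kg.
Tool frame: the origin (TCP) lies midway between the tips of the shut fingers; the grasp point (between the pads) lies 19 mm behind it; z points along the fingers, y is the direction in which the jaws open and shut (so a half turn about z gives the same grasp; the last joint's range is limited). The gripper opens to 94 mm and grips with 3 to 60 N. Pads are 16 mm wide; open, the fingers measure 119 mm over their backs; the gripper's body (75 mm by 177 mm) begins 78 mm behind the grasp point.
Start: joints at [1.183, 0.207, 1.542, -0, 1.393, -0.15], TCP at [0.135, 0.559, 0.205] pointing down, gripper open.
Joint ranges: [-2.73, 2.73], [-0.86, 2.22], [0.23, 2.46], [-1.11, 4.25], [0.08, 2.63], [-2.82, 2.82]. Speed limits (rad/s): [2.79, 2.79, 3.14, 3.14, 3.14, 3.14].

### API

Orientations are given as a unit quaternion [x, y, z, w].
In Python, from rig import get_obs, get_image, finish_job, outline_of, place_of gives the robot as it stands.
- The arm moves only by the tool send_rows, never from a script. Its arguments are lists of equal length, an entry for each row: "xyz": the shift along the tool's x, y, z in m, a list of three; "turn": the turn about the tool's z in rad. A call has 1 to 12 rows; each row is the pose to reach, as a shift and turn from the pose commanded when the call began, along the tool's axes at that moment; what a row does not reach only later rows make up. A row lasts 1/12 s, in which the tool goes at most 41.7 mm and 7.16 degrees, less where a joint would pass 70% of its speed; a pose out of reach is approached as far as the arm can. A call with a gripper value outside its range is refused whole. "hand" is the opening, from -1 (shut) to 1 (fully open), set as the call begins (left out, the last holds). The fingers move at their own pace and stop on an object; "newtons" is the grip in N (left out, the last holds). Time passes only in rows, so rows that repeat a pose let the fingers close. It gives the time, the measured TCP pose, the force and the opening at its end, in the units of the state.
- get_obs(): the state, without advancing time (a new reading comes with each control period).
- get_image(name): name is "side" or "top"; returns a dict with "frame" (480x640x3 uint8, red, green, blue), "camera_matrix" (3x3 intrinsics, pixels), "pose" (4x4, takes a point from camera to world coordinates). Camera axes: x right, y down, z forward; pixel columns grow to the right and rows downward; lengths in m; the calibration is good to about 2 mm. A picture is of the moment at which its call begins. There is no depth.
- finish_job(): hands the job in, once; it reports no verdict.
Trained networks look in a picture, given as the dict that the camera call returned (one of the last four; its "shot" number tells which), for a name from the list of things; names that differ only in an ending like _2 or _b are one class to them, and where a whole thing is asked for, a point or a joint stands for the part that bears it (a point fixed in the world has none). Each returns a list of dicts, best first, with "p" (0 to 1); they miss things now and then, are a little off and sometimes report something else, mostly with a low value. They report only what shows in the picture. A call takes as long as a camera call. They do not tell look-alikes from the thing itself.
- outline_of(picture, thing): "region" (480x640 bool, what is visible of it) and "location" ([column, row] in pixels, amid what is visible of it).
- place_of(picture, thing): "location" ([column, row] in pixels: a listed point, or the origin of a listed thing).
The state is a dict: "time_s": time; "q": joint angles; "qvel": joint speeds; "tau": joint torques, N m; "tool_pos": TCP position; "orientation": TCP orientation; "contact_force": force on the tool from outside, world axes, zero at the start; "moment": the same for the moment, N m; "gripper_width": finger opening in m.
Only numpy, scipy, OpenCV 4.12 (cv2) and the standard library are available. Lean on these libraries where they do the work, as an engineer would, in place of code of your own. Each camera call takes 0.05 s, during which the arm holds its last target.

## Working session

There is one attempt and no reset: what is moved stays moved. The work goes in short steps, Python scripts to look and compute and a tool call to move; the robot and the scene stay as the last step left them, time stands still between calls to the robot, and variables do not carry over. Pictures are saved under pics/ and viewed, and the job is handed in when it is done.

Besides the shell and the picture viewer there is one more tool, called after "Call:" as name([rows], argument=value, ...), one row to a line, values as JSON. send_rows: Moves the arm, as the interface text tells. Its arguments: {"type":"object","properties":{"xyz":{"type":"array","items":{"type":"array","items":{"type":"number"}}},"turn":{"type":"array","items":{"type":"number"}},"hand":{"type":"number"},"newtons":{"type":"number"}},"required":["xyz","turn"]}

```bash
mkdir -p pics; ls; cat > h.py <<'E'
import numpy as np,cv2,pickle
from rig import *
def save(n,im): cv2.imwrite('pics/'+n,im[:,:,::-1])
def hit(im,px,z):
    K=np.array(im['camera_matrix']);T=np.array(im['pose'])
    d=T[:3,:3]@np.linalg.solve(K,[px[0],px[1],1.]);o=T[:3,3]
    return o+d*(z-o[2])/d[2]
def proj(im,P):
    K=np.array(im['camera_matrix']);T=np.array(im['pose'])
    c=T[:3,:3].T@(np.array(P)-T[:3,3]);u=K@c;return u[:2]/u[2]
E
python3 - <<'E'
from h import *
o=get_obs();print(o['time_s'],o['tool_pos'],o['orientation'],o['contact_force'],o['gripper_width'])
for n in ['top','side']:
    im=get_image(n);save(n+'0.png',im['frame']);pickle.dump(im,open(n+'0.pkl','wb'))
    print(n,np.round(im['pose'],3).tolist())
    for t in ['landing','lane','tab_press','cover','rib','unit']:
        for r in place_of(im,t): print(t,np.round(r['location'],1),round(r['p'],2),np.round(hit(im,r['location'],{'tab_press':.063,'rib':.07,'unit':0}.get(t,.05)),4))
E
```

```text
pics
0.0 [0.13461118 0.55819559 0.20429269] [ 1.18115099e-01  9.92999262e-01 -1.09655852e-03 -2.93076896e-04] [ 0.10900508  0.274978   -0.61489338] 0.09389310509572507
top [[-0.028, -0.981, 0.193, 0.29], [-0.999, 0.023, -0.028, 0.016], [0.023, -0.193, -0.981, 1.172], [0.0, 0.0, 0.0, 1.0]]
landing [248.7 244.5] 0.7 [0.5088 0.1267 0.05  ]
tab_press [223.2 212.2] 0.75 [0.5795 0.1808 0.063 ]
tab_press [288.5 225.5] 0.73 [0.5465 0.0386 0.063 ]
cover [406.7 205.5] 0.94 [ 0.5895 -0.2261  0.05  ]
cover [311.4 216.4] 0.88 [ 0.5691 -0.0122  0.05  ]
cover [376.5 326.5] 0.68 [ 0.3242 -0.1447  0.05  ]
rib [399.1 316.1] 0.84 [ 0.3439 -0.1907  0.07  ]
rib [438.9 201.9] 0.77 [ 0.5908 -0.2936  0.07  ]
rib [330.1 203.4] 0.55 [ 0.5925 -0.0535  0.07  ]
rib [268.8 189.5] 0.31 [0.6269 0.0803 0.07  ]
unit [286.5 233.8] 0.91 [0.5416 0.0449 0.    ]
side [[0.69, -0.343, 0.637, -0.209], [-0.723, -0.341, 0.6, -0.67], [0.011, -0.875, -0.484, 0.63], [0.0, 0.0, 0.0, 1.0]]
landing [286.6 232. ] 0.91 [0.5118 0.1207 0.05  ]
lane [345.8 247.3] 0.69 [ 0.5563 -0.0262  0.05  ]
tab_press [317.1 235.8] 0.67 [0.5323 0.0404 0.063 ]
cover [345.  243.6] 0.84 [ 0.5676 -0.0138  0.05  ]
cover [433.7 301. ] 0.74 [ 0.5211 -0.2796  0.05  ]
cover [314.8 337.6] 0.66 [ 0.2863 -0.192   0.05  ]
rib [462.9 298.8] 0.91 [ 0.5399 -0.328   0.07  ]
rib [360.8 241.5] 0.65 [ 0.5725 -0.0551  0.07  ]
rib [336.3 336.3] 0.6 [ 0.2966 -0.2317  0.07  ]
unit [320.5 259.5] 0.94 [0.5378 0.0339 0.    ]
```

View pics/top0.png

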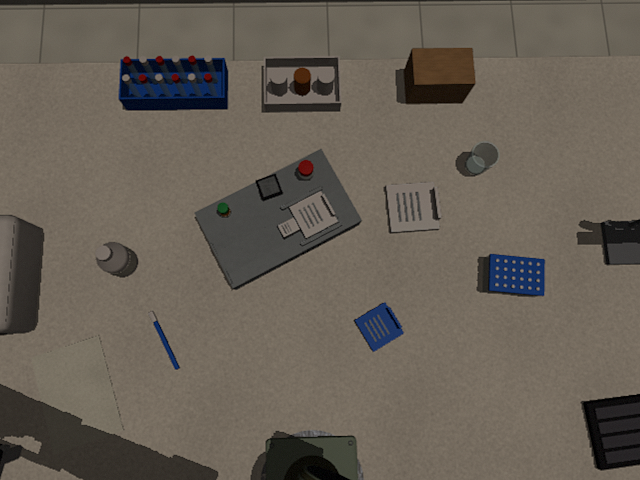

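View pics/side0.png

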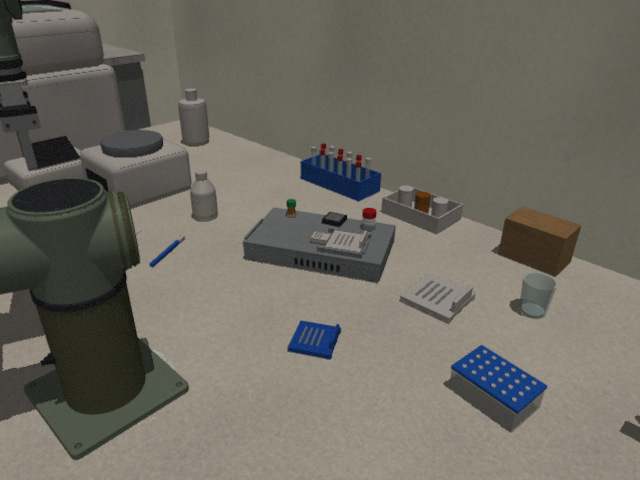

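```bash
python3 - <<'E'
from h import *
a=pickle.load(open('top0.pkl','rb'));b=pickle.load(open('side0.pkl','rb'))
A=cv2.resize(a['frame'][140:300,185:455],None,fx=2.96,fy=2.96,interpolation=cv2.INTER_CUBIC)
save('c_top.png',np.clip(A*1.6,0,255).astype(np.uint8))
B=cv2.resize(b['frame'][190:330,235:485],None,fx=3.2,fy=3.2,interpolation=cv2.INTER_CUBIC)
save('c_side.png',np.clip(B*1.3,0,255).astype(np.uint8))
E
```

```text
(no output)
```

View pics/c_top.png

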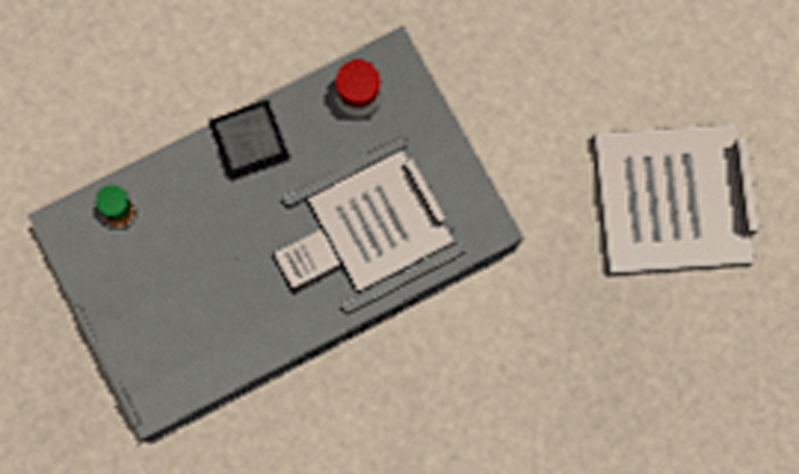

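View pics/c_side.png

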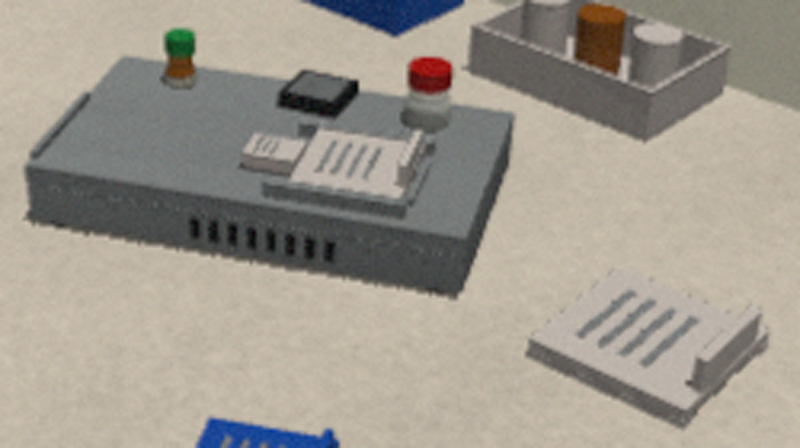

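The white cover on the unit's seat (top ~313,214) sits between the rails with a tab in front, and the crop shows it is smaller than the white one on the bench (412,207). The third one is blue (378,327). So the one on the unit is meant. Next I fit the unit pose from the deck corners.

```bash
python3 - <<'E'
from h import *
from scipy.optimize import least_squares
a=pickle.load(open('top0.pkl','rb'));b=pickle.load(open('side0.pkl','rb'))
C=[(130,-150,50),(-60,-150,50),(-60,170,50),(130,170,50)]
ta=np.array([(404,27),(522,240),(146,438),(30,215)])/2.96+[185,140]
sb=np.array([(513,114),(460,240),(28,168),(122,58)])/3.2+[235,190]
# refine corners from grey deck? use as-is
def W(p,P):
    c,s=np.cos(p[2]),np.sin(p[2]);P=np.array(P)/1000
    return np.array([p[0]+c*P[0]-s*P[1],p[1]+s*P[0]+c*P[1],P[2]])
def res(p,sets): return np.concatenate([proj(im,W(p,Q))-px for im,pts,T in sets for Q,px in zip(T,pts)])
for nm,S in [('top',[(a,ta,C)]),('side',[(b,sb,C)]),('both',[(a,ta,C),(b,sb,C)])]:
    r=least_squares(res,[.54,.04,.45],args=(S,));print(nm,np.round(r.x,4),np.round(r.fun,1))
p=r.x
print('yaw deg',np.degrees(p[2]))
for n,Q in dict(tab=(0,6,63),rib=(0,-100,70),cover=(0,-60,50),land=(0,94,50)).items():
    print(n,np.round(W(p,Q),4),np.round(proj(a,W(p,Q)),1),np.round(proj(b,W(p,Q)),1))
for im,n in((a,'top'),(b,'side')):
    f=cv2.resize(im['frame'],None,fx=3,fy=3,interpolation=cv2.INTER_CUBIC).copy()
    def poly(Ps,col):
        q=np.array([proj(im,W(p,P))*3+1 for P in Ps]).round().astype(np.int32);cv2.polylines(f,[q],True,col,1)
    poly(C,(255,0,0))
    poly([(-15,-18,63),(15,-18,63),(15,22,63),(-15,22,63)],(0,255,0))
    poly([(-40,-100,61),(40,-100,61),(40,-20,61),(-40,-20,61)],(0,255,0))
    poly([(-26,-100,79),(26,-100,79),(26,-94,79),(-26,-94,79)],(255,0,255))
    for s in(-1,1): poly([(s*42,-105,62),(s*50,-105,62),(s*50,-4,62),(s*42,-4,62)],(255,255,0))
    x0,y0=(190,140) if n=='top' else (235,190)
    save('fit_%s.png'%n,f[y0*3:y0*3+480,x0*3:x0*3+540])
pickle.dump(p,open('p.pkl','wb'))
E
```

```text
top [0.5432 0.0353 0.4668] [ 0.3 -0.3  1.3 -0.6 -1.   0.5 -0.5  0.2]
side [0.5375 0.0331 0.4606] [ 0.5  0.1  1.4  0.3 -1.9 -0.7 -0.  -0.7]
both [0.5417 0.0353 0.4649] [ 0.5  0.4  1.3  0.2 -1.2  1.1 -0.5  0.7  0.6 -1.   2.  -1.  -1.1 -1.6
  0.3 -1.4]
yaw deg 26.63892716426707
tab [0.539  0.0407 0.063 ] [287.6 228.8] [319.1 234.7]
rib [ 0.5866 -0.0541  0.07  ] [330.5 206. ] [364.5 239.1]
cover [ 0.5686 -0.0183  0.05  ] [314.2 216.5] [346.8 244.1]
land [0.4996 0.1193 0.05  ] [252.1 248.6] [283.2 234. ]
```

View pics/fit_top.png

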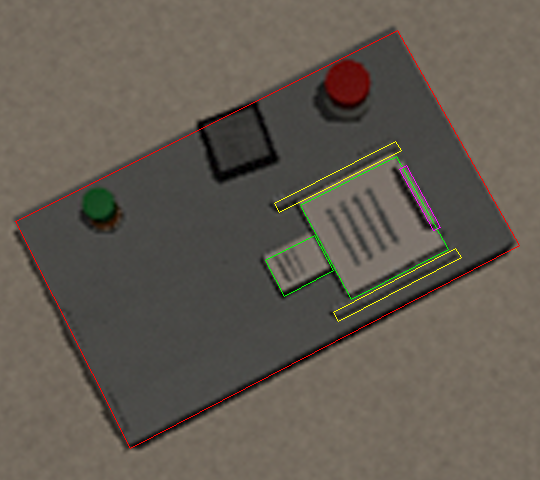

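View pics/fit_side.png

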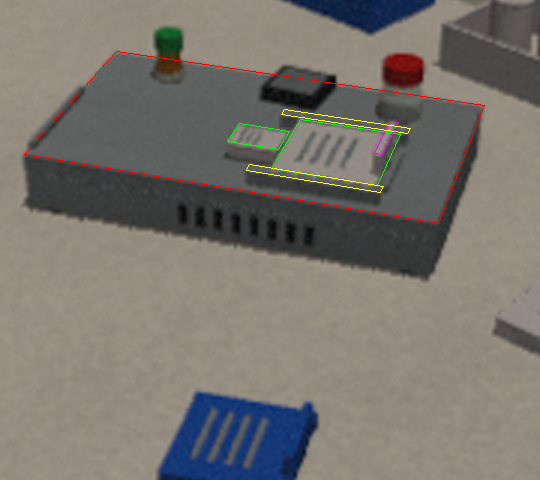

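```bash
cat >> h.py <<'E'
P0=np.array([.5427,.0350,.4655])
def W(P,p=P0):
    c,s=np.cos(p[2]),np.sin(p[2]);P=np.array(P)/1000
    return np.array([p[0]+c*P[0]-s*P[1],p[1]+s*P[0]+c*P[1],P[2]])
def U(w,p=P0):
    c,s=np.cos(p[2]),np.sin(p[2]);d=np.array(w)-[p[0],p[1],0]
    return 1000*np.array([c*d[0]+s*d[1],-s*d[0]+c*d[1],d[2]])
from scipy.spatial.transform import Rotation as R
def plan(unit_mm,turn_to=None):
    o=get_obs();r=R.from_quat(o['orientation']).as_matrix()
    ty=r[:,1];yaw=np.arctan2(ty[1],ty[0])
    print('t',o['time_s'],'unit',np.round(U(o['tool_pos']),1),'yaw-unit deg',np.degrees(yaw-P0[2]),'F',np.round(o['contact_force'],2),'w',o['gripper_width'])
    print('shift',np.round(r.T@(W(unit_mm)-o['tool_pos']),4),'turn',yaw-P0[2])
    print('unit x,y in tool',np.round(r.T@(W((1000,0,0))-W((0,0,0))),4),np.round(r.T@(W((0,1000,0))-W((0,0,0))),4))
E
python3 -c "
from h import *
plan((0,6,120))"
```

```text
t 0.7 unit [-129.2  651.3  205.5] yaw-unit deg 49.76003011268598 F [ 0.66 -0.52 -0.4 ] w 0.09423795886488509
shift [-0.5155 -0.4091  0.0855] turn 0.8684763613578954
unit x,y in tool [-0.7633  0.646   0.    ] [0.646  0.7633 0.    ]
```

Call:
send_rows([
  [-0.515,-0.41,0],
  [-0.515,-0.41,0],
  [-0.515,-0.41,0],
  [-0.515,-0.41,0],
  [-0.515,-0.41,0],
  [-0.515,-0.41,0],
  [-0.515,-0.41,0],
  [-0.515,-0.41,0],
  [-0.515,-0.41,0],
  [-0.515,-0.41,0],
  [-0.515,-0.41,0],
  [-0.515,-0.41,0],
], turn=[0.87,0.87,0.87,0.87,0.87,0.87,0.87,0.87,0.87,0.87,0.87,0.87], hand=-1, newtons=20)

```text
time_s: 1.7
tool_pos: [0.4431, 0.1626, 0.2059]
orientation: [0.526, 0.851, 0.0, 0.0]
contact_force: [1.2, 0.0, -0.4]
gripper_width: 0.0174
```

```bash
python3 -c "
from h import *
plan((0,6,120))"
```

```text
t 1.7 unit [-31.7 158.8 205.9] yaw-unit deg -0.09743553894016996 F [ 1.2   0.01 -0.43] w 0.017378320358397627
shift [-0.1527  0.0318  0.0859] turn -0.001700570962961112
unit x,y in tool [0.0017 1.     0.0012] [ 1.0e+00 -1.7e-03 -2.0e-04]
```

Call:
send_rows([
  [-0.04,0.008,0.0],
  [-0.08,0.016,0.02],
  [-0.11,0.024,0.04],
  [-0.15,0.032,0.06],
  [-0.15,0.032,0.085],
  [-0.15,0.032,0.085],
  [-0.15,0.032,0.085],
], turn=[0,0,0,0,0,0,0])

```text
time_s: 2.28
tool_pos: [0.5361, 0.0446, 0.1189]
orientation: [0.526, 0.85, -0.001, -0.002]
contact_force: [-1.6, 0.7, 0.2]
gripper_width: 0.0005
```

```bash
python3 - <<'E'
from h import *
plan((0,6,68))
for n in ['top','side']:
    im=get_image(n);print(n,proj(im,get_obs()['tool_pos']))
    c=proj(im,W((0,-10,60))).astype(int);f=im['frame'][c[1]-60:c[1]+60,c[0]-75:c[0]+75]
    save(n+'1.png',np.clip(cv2.resize(f,None,fx=5,fy=5,interpolation=cv2.INTER_CUBIC)*1.5,0,255).astype(np.uint8))
E
```

```text
t 2.2833 unit [ -1.6  11.5 118.9] yaw-unit deg -0.14910882530038297 F [-1.56  0.69  0.17] w 0.0004575672773159949
shift [-0.0057  0.0018  0.0509] turn -0.0026024399452727054
unit x,y in tool [ 0.0026  1.     -0.0041] [ 1.     -0.0026  0.0029]
top [284.77599531 223.65759663]
side [317.4843175  211.19954704]
```

View pics/side1.png

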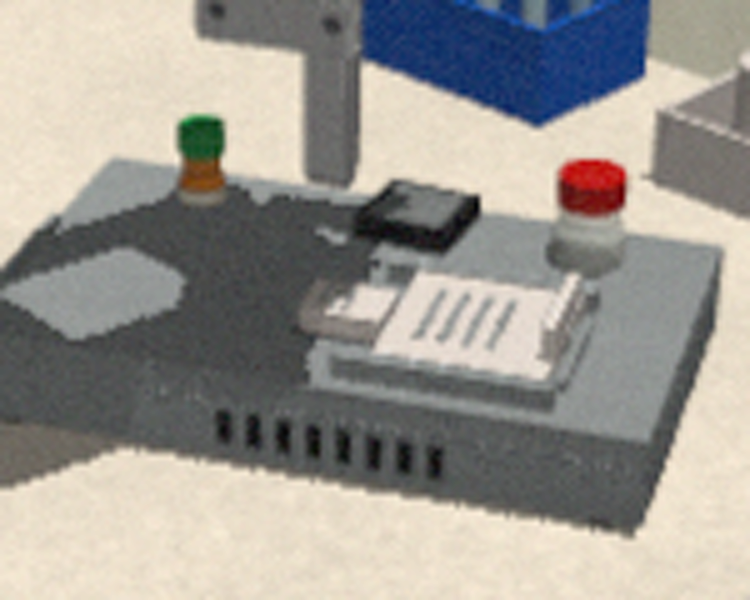

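View pics/top1.png

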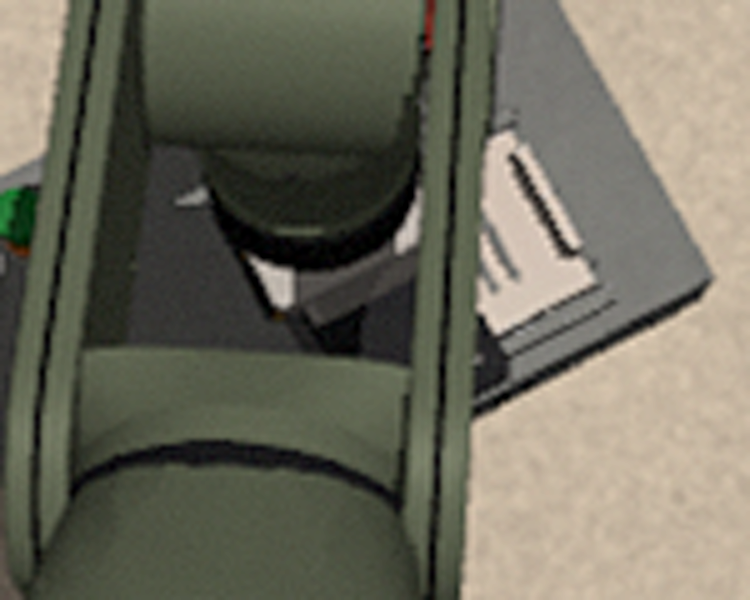

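Call:
send_rows([
  [-0.006,0.002,0.02],
  [-0.006,0.002,0.04],
  [-0.006,0.002,0.05],
  [-0.006,0.002,0.05],
  [-0.006,0.002,0.05],
], turn=[0,0,0,0,0])

```text
time_s: 2.8
tool_pos: [0.5423, 0.041, 0.0713]
orientation: [0.525, 0.851, 0.0, 0.0]
contact_force: [-0.4, -0.4, -0.4]
gripper_width: 0.0004
```

```bash
python3 - <<'E'
from h import *
plan((0,6,50.5))
for n in ['side']:
    im=get_image(n);print(n,proj(im,get_obs()['tool_pos']))
    c=proj(im,W((0,-10,60))).astype(int);f=im['frame'][c[1]-60:c[1]+60,c[0]-75:c[0]+75]
    save(n+'2.png',np.clip(cv2.resize(f,None,fx=5,fy=5,interpolation=cv2.INTER_CUBIC)*1.5,0,255).astype(np.uint8))
E
```

```text
t 2.8 unit [ 2.4  5.5 71.3] yaw-unit deg -0.005432449943554428 F [-0.45 -0.39 -0.36] w 0.0003836321579310481
shift [ 0.0005 -0.0024  0.0208] turn -9.481413796480487e-05
unit x,y in tool [1.e-04 1.e+00 5.e-04] [ 1.e+00 -1.e-04 -2.e-04]
side [320.29284177 230.69363076]
```

View pics/side2.png

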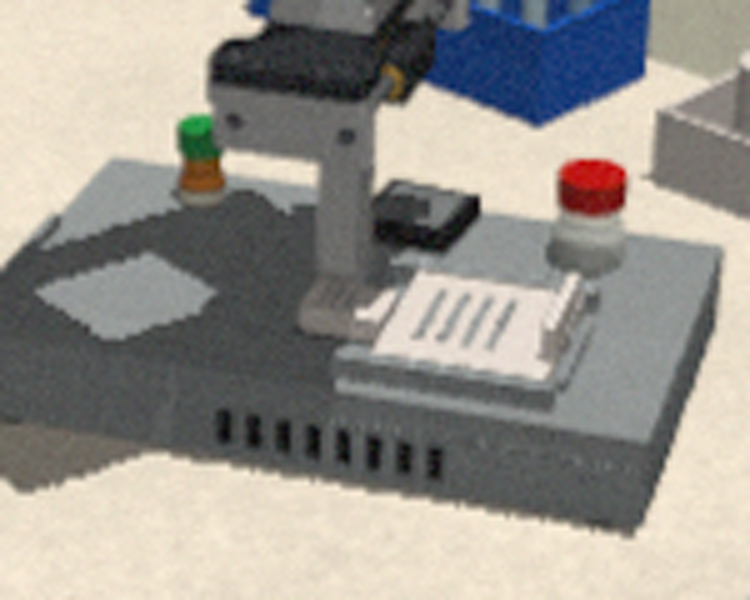

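Call:
send_rows([
  [0.0,-0.002,0.003],
  [0,-0.002,0.006],
  [0,-0.002,0.008],
  [0,-0.002,0.01],
  [0,-0.002,0.012],
  [0,-0.002,0.014],
  [0,-0.002,0.016],
  [0,-0.002,0.018],
  [0,-0.002,0.019],
  [0,-0.002,0.02],
  [0,-0.002,0.02],
  [0,-0.002,0.02],
], turn=[0,0,0,0,0,0,0,0,0,0,0,0])

```text
time_s: 3.85
tool_pos: [0.5409, 0.0393, 0.0512]
orientation: [0.526, 0.851, 0.0, 0.0]
contact_force: [-1.4, 0.3, 8.0]
gripper_width: 0.0
```

```bash
python3 - <<'E'
from h import *
plan((0,6,50.5))
E
```

```text
t 3.85 unit [ 0.3  4.6 51.2] yaw-unit deg -0.08598888288360172 F [-1.38  0.32  7.97] w 8.55005294792292e-07
shift [ 0.0014 -0.0003  0.0007] turn -0.001500789126430646
unit x,y in tool [1.5e-03 1.0e+00 5.0e-04] [ 1.0e+00 -1.5e-03 -3.0e-04]
```

Call:
send_rows([
  [0,0,0.001],
  [0,0,0.002],
  [0,0,0.002],
  [0,0,0.002],
], turn=[0,0,0,0])

```text
time_s: 4.18
tool_pos: [0.541, 0.0392, 0.0511]
orientation: [0.525, 0.851, 0.0, 0.0]
contact_force: [-6.0, 0.2, 19.4]
gripper_width: 0.0002
```

Call:
send_rows([
  [0,0,-0.015],
  [0,0,-0.04],
  [0,0,-0.066],
  [-0.04,0,-0.066],
  [-0.08,0,-0.066],
  [-0.11,0,-0.066],
  [-0.128,0,-0.066],
  [-0.128,0,-0.066],
  [-0.128,0,-0.066],
  [-0.128,0,-0.066],
], turn=[0,0,0,0,0,0,0,0,0,0], hand=-0.7)

```text
time_s: 5.02
tool_pos: [0.5967, -0.0743, 0.1134]
orientation: [0.526, 0.851, -0.0, -0.001]
contact_force: [-0.6, 0.7, -0.5]
gripper_width: 0.0142
```

```bash
python3 - <<'E'
from h import *
plan((0,-122,64))
for n in ['side','top']:
    im=get_image(n);print(n,proj(im,get_obs()['tool_pos']))
    c=proj(im,W((0,-40,60))).astype(int);f=im['frame'][c[1]-60:c[1]+60,c[0]-75:c[0]+75]
    save(n+'3.png',np.clip(cv2.resize(f,None,fx=5,fy=5,interpolation=cv2.INTER_CUBIC)*1.5,0,255).astype(np.uint8))
E
```

```text
t 5.0167 unit [  -0.8 -121.9  113.4] yaw-unit deg -0.07595349374654257 F [-0.59  0.68 -0.51] w 0.014222687083354061
shift [-0.0002  0.0009  0.0494] turn -0.0013256385442700913
unit x,y in tool [ 0.0013  1.     -0.0015] [ 1.     -0.0013  0.0019]
side [375.54156382 223.22450499]
top [340.76261946 195.69488106]
```

View pics/side3.png

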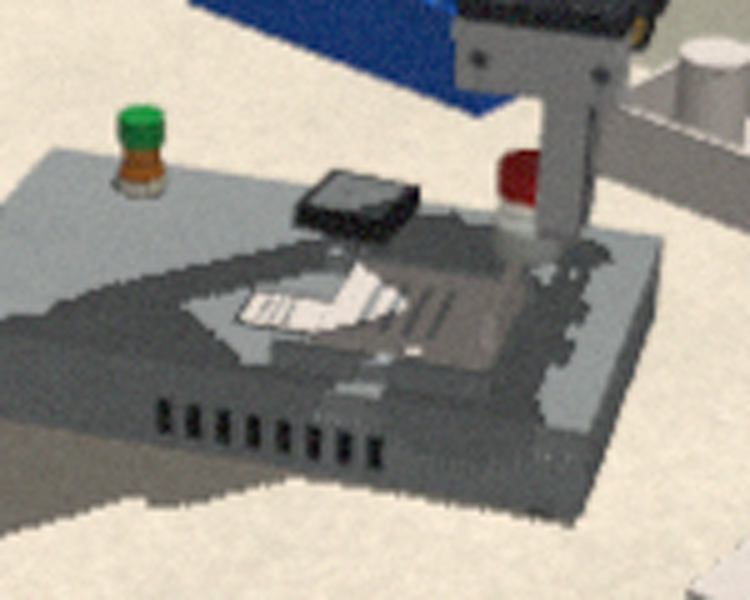

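View pics/top3.png

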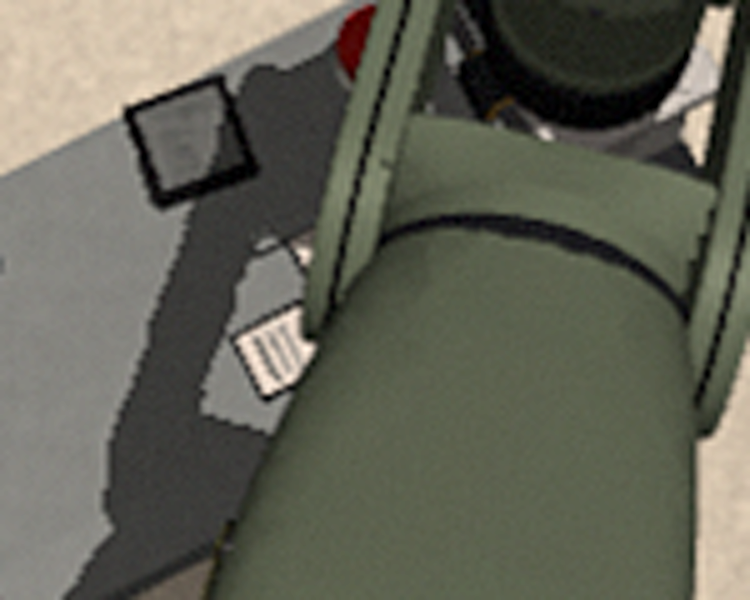

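Call:
send_rows([
  [0,0.001,0.02],
  [0,0.001,0.035],
  [0,0.001,0.049],
  [0,0.001,0.049],
  [0,0.001,0.049],
], turn=[0,0,0,0,0])

```text
time_s: 5.53
tool_pos: [0.5975, -0.0734, 0.0646]
orientation: [0.525, 0.851, -0.0, -0.001]
contact_force: [0.2, 0.2, 0.4]
gripper_width: 0.0142
```

```bash
python3 - <<'E'
from h import *
plan((0,-107,64))
for n in ['side']:
    im=get_image(n);print(n,proj(im,get_obs()['tool_pos']))
    c=proj(im,W((0,-40,60))).astype(int);f=im['frame'][c[1]-60:c[1]+60,c[0]-75:c[0]+75]
    save(n+'4.png',np.clip(cv2.resize(f,None,fx=5,fy=5,interpolation=cv2.INTER_CUBIC)*1.7,0,255).astype(np.uint8))
E
```

```text
t 5.5333 unit [   0.3 -121.5   64.6] yaw-unit deg -0.004769434133064087 F [0.24 0.24 0.43] w 0.014181072362311519
shift [ 0.0145 -0.0003  0.0007] turn -8.324232907896967e-05
unit x,y in tool [ 1.0e-04  1.0e+00 -1.8e-03] [ 1.0e+00 -1.0e-04  1.7e-03]
side [374.70050143 241.99484113]
```

View pics/side4.png

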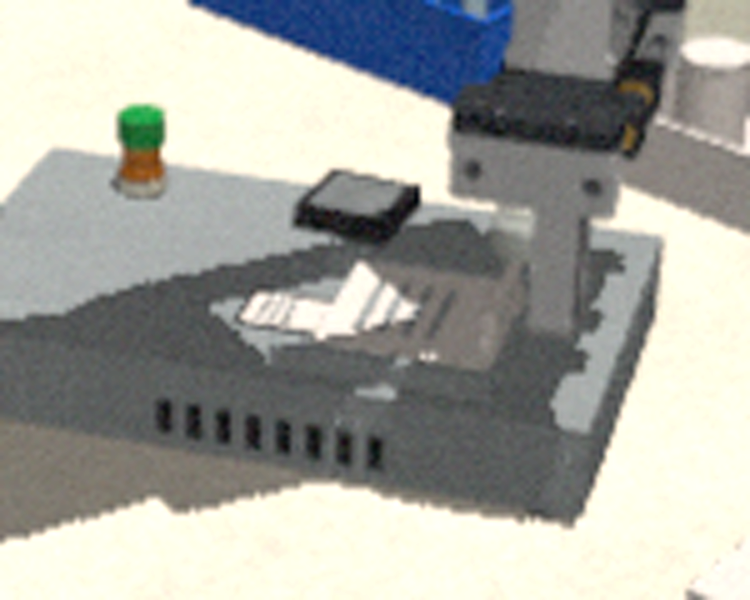

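Call:
send_rows([
  [0.005,0,0.001],
  [0.01,0,0.001],
  [0.014,0,0.001],
  [0.018,0,0.001],
  [0.022,0,0.001],
  [0.026,0,0.001],
  [0.03,0,0.001],
  [0.035,0,0.001],
  [0.04,0,0.001],
], turn=[0,0,0,0,0,0,0,0,0])

```text
time_s: 6.33
tool_pos: [0.5807, -0.0387, 0.0645]
orientation: [0.526, 0.851, 0.0, 0.0]
contact_force: [1.1, -1.2, 0.3]
gripper_width: 0.0143
```

```bash
python3 - <<'E'
from h import *
plan((0,46,64))
for n in ['side']:
    im=get_image(n);print(n,proj(im,get_obs()['tool_pos']))
    c=proj(im,W((0,-30,60))).astype(int);f=im['frame'][c[1]-60:c[1]+60,c[0]-75:c[0]+75]
    save(n+'5.png',np.clip(cv2.resize(f,None,fx=5,fy=5,interpolation=cv2.INTER_CUBIC)*1.7,0,255).astype(np.uint8))
E
```

```text
t 6.3333 unit [  0.9 -82.9  64.5] yaw-unit deg -0.09572111165059062 F [ 1.07 -1.16  0.32] w 0.014252855533254748
shift [ 0.1289 -0.0011  0.0005] turn -0.0016706485619719103
unit x,y in tool [1.7e-03 1.0e+00 1.0e-04] [ 1.0e+00 -1.7e-03 -1.0e-04]
side [356.81536514 239.85146155]
```

View pics/side5.png

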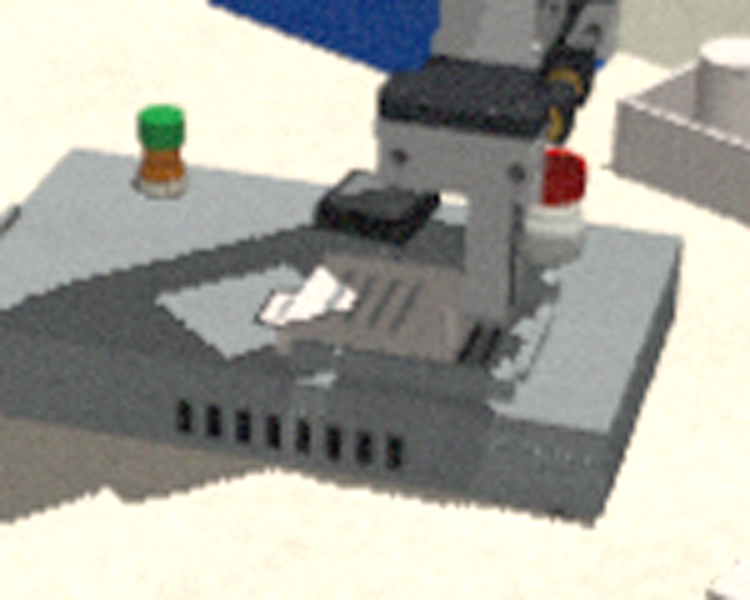

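Call:
send_rows([
  [0.006,-0.001,0],
  [0.012,-0.001,0],
  [0.018,-0.001,0],
  [0.024,-0.001,0],
  [0.03,-0.001,0],
  [0.036,-0.001,0],
  [0.042,-0.001,0],
  [0.048,-0.001,0],
  [0.054,-0.001,0],
  [0.06,-0.001,0],
  [0.066,-0.001,0],
  [0.072,-0.001,0],
], turn=[0,0,0,0,0,0,0,0,0,0,0,0])

```text
time_s: 7.38
tool_pos: [0.5473, 0.0256, 0.0644]
orientation: [0.526, 0.851, -0.0, -0.0]
contact_force: [-0.1, -0.1, -0.2]
gripper_width: 0.0138
```

```bash
python3 - <<'E'
from h import *
plan((0,46,64))
for n in ['side']:
    im=get_image(n);print(n,proj(im,get_obs()['tool_pos']))
    c=proj(im,W((0,10,60))).astype(int);f=im['frame'][c[1]-60:c[1]+60,c[0]-75:c[0]+75]
    save(n+'6.png',np.clip(cv2.resize(f,None,fx=5,fy=5,interpolation=cv2.INTER_CUBIC)*1.7,0,255).astype(np.uint8))
E
```

```text
t 7.3833 unit [ -0.1 -10.5  64.4] yaw-unit deg -0.08392321106095803 F [-0.08 -0.1  -0.16] w 0.013793763470037898
shift [0.0565 0.     0.0004] turn -0.001464736351859841
unit x,y in tool [ 1.5e-03  1.0e+00 -1.0e-04] [ 1.0e+00 -1.5e-03  1.0e-04]
side [325.83212988 235.22589367]
```

View pics/side6.png

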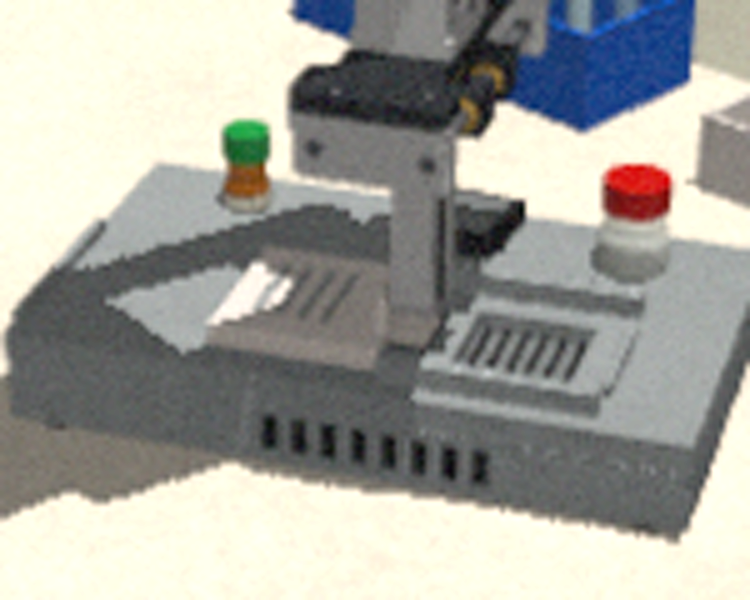

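Call:
send_rows([
  [0.006,0,0],
  [0.012,0,0],
  [0.018,0,0],
  [0.024,0,0],
  [0.03,0,0],
  [0.036,0,0],
  [0.042,0,0],
  [0.047,0,0],
  [0.051,0,0],
  [0.054,0,0],
  [0.056,0,0],
  [0.056,0,0],
], turn=[0,0,0,0,0,0,0,0,0,0,0,0])

```text
time_s: 8.43
tool_pos: [0.5223, 0.0755, 0.0644]
orientation: [0.525, 0.851, 0.0, -0.0]
contact_force: [-0.1, -0.4, 0.4]
gripper_width: 0.014
```

```bash
python3 - <<'E'
from h import *
plan((0,46,64))
for n in ['side']:
    im=get_image(n);print(n,proj(im,get_obs()['tool_pos']))
    c=proj(im,W((0,40,60))).astype(int);f=im['frame'][c[1]-60:c[1]+60,c[0]-75:c[0]+75]
    save(n+'7.png',np.clip(cv2.resize(f,None,fx=5,fy=5,interpolation=cv2.INTER_CUBIC)*1.7,0,255).astype(np.uint8))
E
```

```text
t 8.4333 unit [-0.  45.3 64.4] yaw-unit deg -0.0708028561710328 F [-0.1  -0.44  0.41] w 0.014047916102515988
shift [0.0007 0.     0.0004] turn -0.0012357429600005077
unit x,y in tool [ 1.2e-03  1.0e+00 -2.0e-04] [ 1.0e+00 -1.2e-03  5.0e-04]
side [303.24861832 231.58309509]
```

View pics/side7.png

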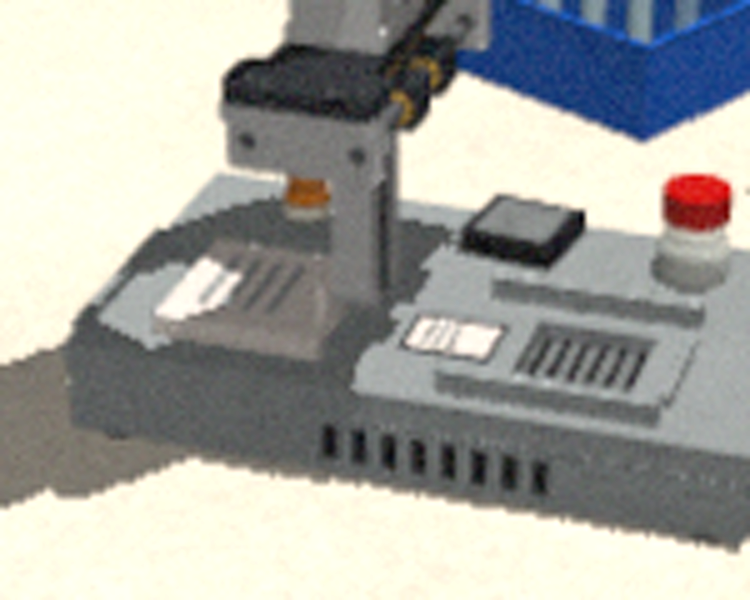

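The cover is now on the landing and clear of the tab, which lies flush. I back off towards -y, rise, and move away.

Call:
send_rows([
  [-0.005,0,0],
  [-0.015,0,0],
  [-0.02,0,-0.005],
  [-0.02,0,-0.03],
  [-0.02,0,-0.06],
  [-0.02,0,-0.1],
  [-0.02,0,-0.14],
  [-0.05,-0.03,-0.14],
  [-0.08,-0.05,-0.14],
  [-0.11,-0.08,-0.14],
  [-0.14,-0.1,-0.14],
  [-0.14,-0.1,-0.14],
], turn=[0,0,0,0,0,0,0,0,0,0,0,0])

```text
time_s: 9.48
tool_pos: [0.4952, -0.1015, 0.2053]
orientation: [0.529, 0.849, -0.001, 0.001]
contact_force: [0.2, -0.0, 0.7]
gripper_width: 0.014
```

Call:
send_rows([
  [-0.04,-0.01,0],
  [-0.08,-0.02,0],
  [-0.12,-0.03,0],
  [-0.16,-0.04,0],
  [-0.2,-0.05,0],
  [-0.2,-0.05,0],
  [-0.2,-0.05,0],
  [-0.2,-0.05,0],
], turn=[0,0,0,0,0,0,0,0])

```text
time_s: 10.15
tool_pos: [0.5404, -0.2959, 0.2041]
orientation: [0.526, 0.851, 0.0, -0.001]
contact_force: [-0.5, 0.3, 0.5]
gripper_width: 0.0141
```

```bash
python3 - <<'E'
from h import *
plan((0,46,64))
for n in ['side','top']:
    im=get_image(n)
    for t in ['cover','rib','tab_press','cup','vial','spare']:
        for r in place_of(im,t):
            print(n,t,np.round(r['location']),round(r['p'],2),np.round(U(hit(im,r['location'],{'rib':.07,'tab_press':.051}.get(t,.05)))))
    for k in (-1,1):
        print('exp cover front edge px',proj(im,W((40*k,134,61))),'rear',proj(im,W((40*k,54,61))))
    f=cv2.resize(im['frame'],None,fx=4,fy=4,interpolation=cv2.INTER_CUBIC)
    for q in ([(-40,54,61),(40,54,61),(40,134,61),(-40,134,61)],[(-15,-18,51),(15,-18,51),(15,22,51),(-15,22,51)]):
        cv2.polylines(f,[np.array([proj(im,W(P))*4+2 for P in q]).round().astype(np.int32)],True,(0,255,0),1)
    c=(proj(im,W((20,20,60)))*4).astype(int)
    save(n+'8.png',np.clip(f[c[1]-290:c[1]+290,c[0]-390:c[0]+390]*1.5,0,255).astype(np.uint8))
    save(n+'8f.png',im['frame'])
E
```

```text
t 10.15 unit [-150.6 -294.6  204.1] yaw-unit deg -0.13456673552489093 F [-0.47  0.34  0.52] w 0.014057507712715009
shift [0.3408 0.1498 0.1406] turn -0.0023486325985697665
unit x,y in tool [0.0023 1.     0.    ] [ 1.     -0.0023  0.0015]
side cover [281. 233.] 0.95 [  2. 100.  50.]
side cover [313. 340.] 0.74 [-338.  -87.   50.]
side cover [530. 309.] 0.71 [-131. -446.   50.]
side cover [435. 298.] 0.66 [-149. -273.   50.]
side cover [206. 217.] 0.56 [ 22. 308.  50.]
side cover [347. 243.] 0.25 [  5. -57.  50.]
side rib [462. 300.] 0.89 [-168. -322.   70.]
side rib [296. 228.] 0.79 [-0. 62. 70.]
side rib [336. 335.] 0.56 [-336. -126.   70.]
side tab_press [314. 241.] 0.5 [-12.  16.  51.]
side cup [368. 228.] 0.68 [ 91. -88.  50.]
side cup [335. 217.] 0.27 [121.   3.  50.]
side vial [292. 216.] 0.44 [ 96. 108.  50.]
side vial [333. 221.] 0.26 [98.  1. 50.]
side spare [334. 221.] 0.73 [102.  -2.  50.]
exp cover front edge px [260.8717461  235.00509914] rear [293.82689144 240.34792143]
exp cover front edge px [273.75838276 219.87147196] rear [305.11828573 224.67378872]
top cover [249. 248.] 0.84 [  3. 100.  50.]
top cover [376. 324.] 0.62 [-270.  -64.   50.]
top rib [268. 237.] 0.95 [ 1. 54. 70.]
top rib [436. 204.] 0.66 [-106. -307.   70.]
top tab_press [285. 230.] 0.47 [ 2. 11. 51.]
top cup [306. 173.] 0.81 [ 96. -90.  50.]
top vial [252. 249.] 0.64 [-1. 96. 50.]
top vial [224. 213.] 0.61 [100. 113.  50.]
top spare [270. 190.] 0.66 [100.  -1.  50.]
exp cover front edge px [243.56436404 272.00926153] rear [276.71785777 254.72979113]
exp cover front edge px [226.90308993 239.71266233] rear [259.81588975 222.8804263 ]
```

View pics/side8.png

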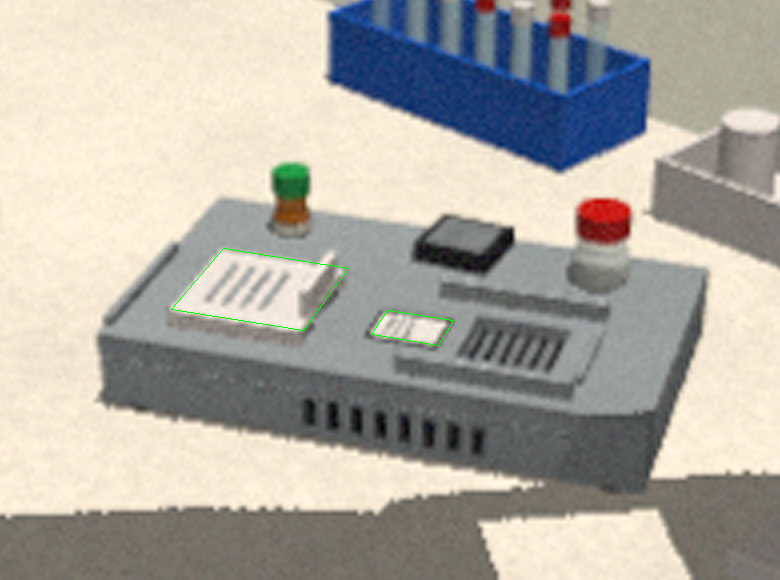

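View pics/top8.png

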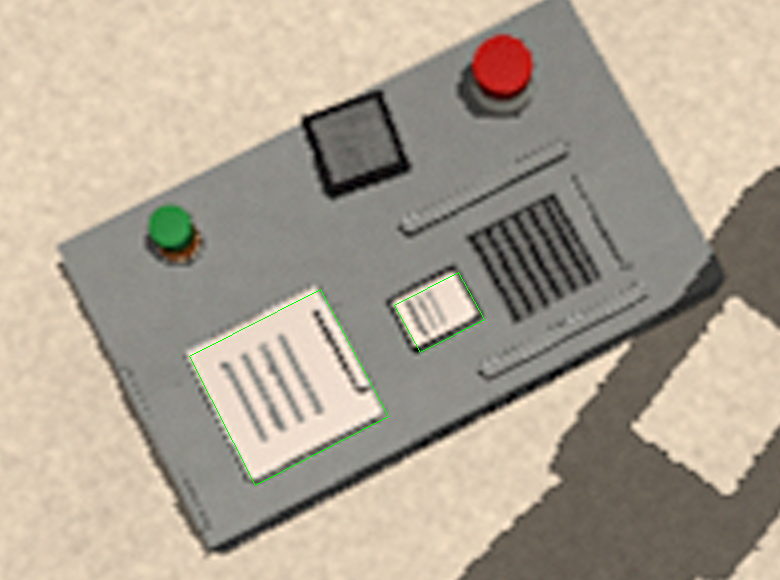

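Both pictures show the cover flat and square on the landing. The tab is down, and the cup, vial and spare are still in place. The arm is in free air.

```bash
python3 -c "
from rig import *
print(finish_job())"
```

```text
the job is handed in; nothing more can be done
None
```

The job is handed in at about 10 s of the 40 s allowed. No verdict was reported.

- **Tab:** I pressed it with the shut fingertips to its stop. The tip stood at z = 51.1 mm and the force rose to about 19 N. It still lay flush in both final pictures.
- **Cover:** I pushed it by the rear face of its rib with the slightly open fingers, held just over 14 mm above the deck. The force readings during the push stayed under 2 N. I then backed off, rose and moved the arm clear.
- **Final position:** In both cameras the cover lies flat and square on the landing. It matches an outline drawn at unit y ≈ 94 mm, which leaves its rear edge about 30 mm past the tab.
- **Other things:** The cup, vial and spare look unmoved, and the arm did not come near the blue cover or the larger white one. I did not recheck the bench items one by one.

**Disagreements:**
- The networks put the cover at y ≈ 100 mm, against 94 mm from the outline fit. For the rib, the top camera gave 54 mm and the side camera 62 mm. All of these are well inside the landing.
- They also gave a few stray detections, such as a "vial" at the cover's place, which the pictures ruled out.
- The two cameras differed by up to about 6 mm on the unit's pose, so I used a value between them.

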